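# Check a test cell's plate gap with a taper gauge

## Task

Lift the dust cap off the test cell and set it down right way up in the shallow white tray. Then draw the flat-handled taper gauge from the stand and slide its blade straight down between the cell's two plates until it drags snugly, at about 10 N of push, without forcing it; finish while still holding the gauge there, upright and still. Leave the other two gauges in the stand and everything else where it is.

Things in the scene. Friction and masses are not known exactly. Their poses are not given: they have to be found in the camera images.
- cell: Test cell, fixed: grey base 130 x 110 x 18 mm (x, y, z) with two aluminium end posts, 12 x 30 mm, centred 50 mm either way along its x, tops 124 mm above the bench. Between them two upright steel plates face each other along its y; the narrow gap between runs along its x. Origin: centre of the underside; z up.
- cell_gap (a point): Centre of the cell's gap at its throat, 98 mm above the bench; axes as the cell's. Above it lips flare out 30 degrees from vertical to a mouth about 20 mm wide at 113 mm. Below it the plates are parallel, 64 mm deep, 50 mm wide (x). The throat gap is 3.8 to 6.2 mm, differing from run to run. The plate pair floats along y by up to 7 mm either way on a soft spring (200 N/m), following the blade.
- jaw_a: The plate on the +y side of the gap, 8 mm thick steel, rigidly set on the floating pair. Origin: middle of its inner edge at the throat. Axes as the cell's.
- jaw_b: The plate on the -y side of the gap, 8 mm thick steel, backed by a spring (12000 N/m) that lets it give way from the other plate by up to 8 mm. Origin: middle of its inner edge at the throat. Axes as the cell's.
- cap: Grey dust cap lying across the cell's post tops: plate 124 x 60 x 5 mm (x, y, z), a 3 mm lip hanging 8 mm down at each x end outside the posts, and on top a central grip bar 44 mm long (x), 14 mm wide (y), 32 mm high. About 90 g. Origin: centre of the plate's underside, z up; the bar's top is 37 mm above it. On a flat surface the lips hold the origin 8 mm up.
- tray: Shallow white tray, fixed: 190 x 140 mm (x, y), rim 16 mm high, walls and floor 4 mm thick. Origin: centre of the underside, z up. It stands to one side of the cell, the gauge stand to the other; sides vary.
- stand: Aluminium gauge stand, fixed: block 155 x 56 x 85 mm (x, y, z) with three slots 18 x 13 mm through from its top, 50 mm apart along its x. Each slot carries one gauge, in varying order. Origin: centre of the underside, z up.
- gauge: Steel taper gauge, about 90 g, blade down in a slot of the stand. Flat rectangular handle 30 x 14 mm (x, y), 48 mm high, its underside resting on the stand's top. Blade 14 mm wide (x), 80 mm long, thickness (y) growing evenly from 2.5 mm at the tip to 8.9 mm at the handle. Origin: centre of the handle's underside; z up.
- gauge_tip (a point): Centre of the taper blade's lower end, 80 mm below the gauge's origin; axes as the gauge's. In the gap the blade first touches both plates with the tip 16 to 46 mm below the throat; from there the push grows by roughly 1 N per mm.
- plug_gauge: Another gauge in the stand, to be left: round handle 21 mm across, 42 mm high. Origin: centre of the handle's underside.
- depth_gauge: Another gauge in the stand, to be left: round spool-shaped handle 26 mm across, 36 mm high. Origin: centre of the handle's underside.
- weight_big: Bystander: brass weight, 38 mm across, 50 mm high, origin under its centre.
- weight_small: Bystander: brass weight, 28 mm across, 40 mm high, origin under its centre.
- beaker: Bystander: glass beaker, 68 mm across, 90 mm high, origin under its centre.
- reagent_jar: Bystander: amber jar, 48 mm across, 75 mm high, origin under its centre.
- dish: Bystander: white dish, 100 mm across, 22 mm high, origin under its centre.
- spatula: Bystander: steel spatula 180 mm long lying on the bench along its x.
- wash_bottle: Bystander: white bottle, 60 mm across, 150 mm high, origin under its centre.
Not all that is in view belongs to the job. Leave any blue or orange look-alike of the cap alone.

How it is judged:
On the way, in this order (a step that is already met when the one before it is completed fails the run):
1. the dust cap lies flat in the tray, let go (x of cap in the frame of tray between -0.045 and 0.045 m and y of cap in the frame of tray between -0.045 and 0.045 m and z of cap in the frame of tray below 0.017 m and angle between cap's own z axis and vertical below 0.08 rad and linear speed of cap below 0.02 m/s and contact force between cap and the fingers below 0.1 N), for 0.2 s.
2. the taper blade is upright in the gap and touches both plates (angle between gauge's own z axis and vertical below 0.12 rad and z of gauge_tip in the frame of cell_gap below -0.012 m and horizontal distance between gauge_tip and cell_gap below 0.017 m and contact force between gauge and jaw_a above 0.5 N and contact force between gauge and jaw_b above 0.5 N), for 0.1 s.
At the end, for the whole second after the job is handed in: Gripper holds the gauge still, within 0.12 rad of upright, tip 12 mm or more below the throat and within 17 mm of its centre, each plate pressing the blade with 3 to 16 N; cap flat, let go and still, within 45 mm of the tray centre along each tray axis; other gauges within 15 mm of their start (all of step 1 and angle between gauge's own z axis and vertical below 0.12 rad and z of gauge_tip in the frame of cell_gap below -0.012 m and horizontal distance between gauge_tip and cell_gap below 0.017 m and contact force between gauge and jaw_a between 3 and 16 N and contact force between gauge and jaw_b between 3 and 16 N and contact force between gauge and the fingers above 2 N and linear speed of gauge below 0.01 m/s and distance of each of plug_gauge, depth_gauge from where it was at the start of the episode below 0.015 m); the arm keeps its last pose, push and grip.
It fails at once if the blade is forced into the gap (more than 30 N on a plate) (contact force between gauge and jaw_a above 30 N or contact force between gauge and jaw_b above 30 N).
It fails at once if one of the other gauges is moved by more than 15 mm (distance of any of plug_gauge, depth_gauge from where it was at the start of the episode above 0.015 m).
It fails at once if a bystander is moved by more than 30 mm (distance of any of weight_big, weight_small, beaker, reagent_jar, dish, spatula, wash_bottle from where it was at the start of the episode above 0.03 m).
It also fails if it takes over 61 s, if anything falls off the work surface, if the arm or the gripper's body presses on something with over 40 N, if the wrist force passes 120 N, or if a joint passes its speed limit or range.

## Robot

A 7-joint arm with a two-finger parallel gripper is mounted at the origin on the work surface. World frame = base frame: x ahead of the robot, y to its left, z up, the work surface at z = 0. Lengths are in m, angles in rad, forces in N, time in s.
With the tool pointing down it reaches from about 0.425 to 0.925 m from the base axis. Payload 6.8 kg.
Tool frame: the origin (TCP) lies midway between the tips of the shut fingers; the grasp point (between the pads) lies 19 mm behind it; z points along the fingers, y is the line along which they close (so a half turn about z gives the same grasp; the last joint's range is limited). The gripper opens to 85 mm and grips with 20 to 120 N. Pads are 22 mm wide; open, the fingers measure 114 mm over their backs; the gripper's body (76 mm by 85 mm) begins 54 mm behind the grasp point. The pads swing forward as they close: fully open they stand 13 mm farther back than shut.
Start: joints at [-1.441, 0.477, 0.022, 1.555, -0.011, 1.109, -0.083], TCP at [0.159, 0.656, 0.231] pointing down, gripper open.
Joint ranges: [-2.96, 2.96], [-0.34, 2.1], [-1.41, 1.46], [0.24, 2.44], [-1.37, 4.51], [0.17, 1.92], [-2.96, 2.96]. Speed limits (rad/s): [2.39, 2.39, 3.14, 3.14, 3.14, 3.14, 3.14].

## Interface

Orientations are given as a unit quaternion [w, x, y, z].
In Python, from station import bot, imaging gives the robot as it stands.
- The arm moves only by the tool move_arm, never from a script. Its argument "commands" is a list that holds one entry, the list of rows, each a list of 7 numbers: the shift along the tool's x, y, z in m, then the turn, a rotation vector about the tool's x, y, z in degrees, then the finger opening in m, from 0 to 0.0854. In form: [[[x, y, z, rx, ry, rz, grip], ...]]. A call has 1 to 20 rows; each row shifts and turns the commanded pose from where the row before left it, along the tool's axes as they then stand; what a row does not reach is not made up. A row lasts 1/8 s, in which the tool goes at most 62.5 mm and 10.7 degrees, less where a joint would pass 70% of its speed; a pose out of reach is approached as far as the arm can. A call is refused whole if a number of a shift passes 0.0625 or a number of a turn 10.7, either way. A call with a gripper value outside its range is refused whole. The fingers move at their own pace and stop on an object; "squeeze" is the grip in N (left out, the last holds). Time passes only in rows, so rows that do not move let the fingers close. It gives the time, the measured TCP pose, the force, the opening and the grip force at its end, in the units of the state.
- bot.get_obs(): the state, without advancing time (a new reading comes with each control period).
- imaging.read_camera(name): name is "side" or "top" or "wrist"; returns the picture (384x512x3 uint8, red, green, blue); there is no depth.
- imaging.calibration(name): a dict with "intrinsics" (3x3 intrinsics, pixels), "extrinsics" (4x4, takes a point from camera to world coordinates); the wrist camera has in their place "mount" (4x4, takes a point from camera to tool coordinates, whose origin is the TCP and whose axes are the flange's). Camera axes: x right, y down, z forward; pixel columns grow to the right and rows downward; lengths in m; the calibration is good to about 2 mm. A picture is of the moment at which its call begins: read the wrist's pose just before it. calibration takes no time and is no camera call.
- bot.hand_in(): hands the job in; it is judged then, once.
The state is a dict: "t": time; "q": joint angles; "joint_vel": joint speeds; "joint_torque": joint torques, N m; "eef_pos": TCP position; "tool_rot": TCP orientation; "contact_force": force on the tool from outside, world axes, zero at the start; "torque": the same for the moment, N m; "gripper_width": opening from 0.0 (shut) to 1.0 (fully open); "grasp_force": force on a finger pad.
Only numpy, scipy, OpenCV 4.12 (cv2) and the standard library are available. Lean on these libraries where they do the work, as an engineer would, in place of code of your own. Each camera call takes 0.05 s, during which the arm holds its last target. There are 200 camera calls.

## Working session

There is one attempt and no reset: what is moved stays moved. The work goes in short steps, Python scripts to look and compute and a tool call to move; the robot and the scene stay as the last step left them, time stands still between calls to the robot, and variables do not carry over. Pictures are saved under pics/ and viewed, at most 10 in all, crops included, and the job is handed in when it is done.

Besides the shell and the picture viewer there is one more tool, called after "Emit:" by a JSON object that holds its "fn" and its "kwargs". move_arm: Moves the arm, as the interface text tells. Its arguments: {"type":"object","properties":{"commands":{"type":"array","items":{"type":"array","items":{"type":"array","items":{"type":"number"}}}},"squeeze":{"type":"number"}},"required":["commands"]}

```bash
mkdir -p pics; ls; python3 - <<'E'
from station import bot, imaging
import cv2,numpy as np
np.set_printoptions(precision=4,suppress=True)
o=bot.get_obs();print(o)
for n in("top","side"):
    c=imaging.calibration(n);print(n,c)
    im=imaging.read_camera(n);cv2.imwrite(f"pics/{n}0.png",cv2.resize(im[:,:,::-1],None,fx=1.5,fy=1.5,interpolation=cv2.INTER_CUBIC))
    cv2.imwrite(f"raw_{n}0.png",im[:,:,::-1])
print(imaging.calibration("wrist"))
E
```

```text
pics
{'t': 0.0, 'q': array([-1.4411,  0.4778,  0.0223,  1.5564, -0.0115,  1.1093, -0.0831]), 'joint_vel': array([-0.001 ,  0.0001,  0.0013,  0.0033,  0.0016, -0.0016,  0.0005]), 'joint_torque': array([  0.0004, -59.645 ,   1.6079, -28.1199,   0.0124,   0.0093,
        -0.    ]), 'eef_pos': array([0.1589, 0.6554, 0.2303]), 'tool_rot': array([-0.    ,  0.1186,  0.9929, -0.0009]), 'contact_force': array([ 0.2559,  0.6544, -0.2174]), 'torque': array([ 0.0493, -0.0032,  0.0077]), 'grasp_force': 0.0, 'gripper_width': 1.0010862004038246}
top {'intrinsics': array([[367.7627,   0.    , 254.1143],
       [  0.    , 367.7627, 188.2076],
       [  0.    ,   0.    ,   1.    ]]), 'extrinsics': array([[-0.0134, -0.9937,  0.1111,  0.4241],
       [-0.9999,  0.0143,  0.0074,  0.0197],
       [-0.009 , -0.111 , -0.9938,  1.2027],
       [ 0.    ,  0.    ,  0.    ,  1.    ]])}
side {'intrinsics': array([[393.318 ,   0.    , 256.876 ],
       [  0.    , 393.318 , 190.3891],
       [  0.    ,   0.    ,   1.    ]]), 'extrinsics': array([[ 0.8494, -0.3275,  0.4138,  0.0812],
       [-0.5272, -0.4918,  0.6929, -0.7628],
       [-0.0234, -0.8067, -0.5904,  0.7805],
       [ 0.    ,  0.    ,  0.    ,  1.    ]])}
{'intrinsics': array([[299.9987,   0.    , 253.6822],
       [  0.    , 299.9987, 194.6475],
       [  0.    ,   0.    ,   1.    ]]), 'mount': array([[-0.0003, -0.9618, -0.2737,  0.0716],
       [ 1.    , -0.0003,  0.0001, -0.0002],
       [-0.0002, -0.2737,  0.9618, -0.1423],
       [ 0.    ,  0.    ,  0.    ,  1.    ]])}
```

View pics/top0.png

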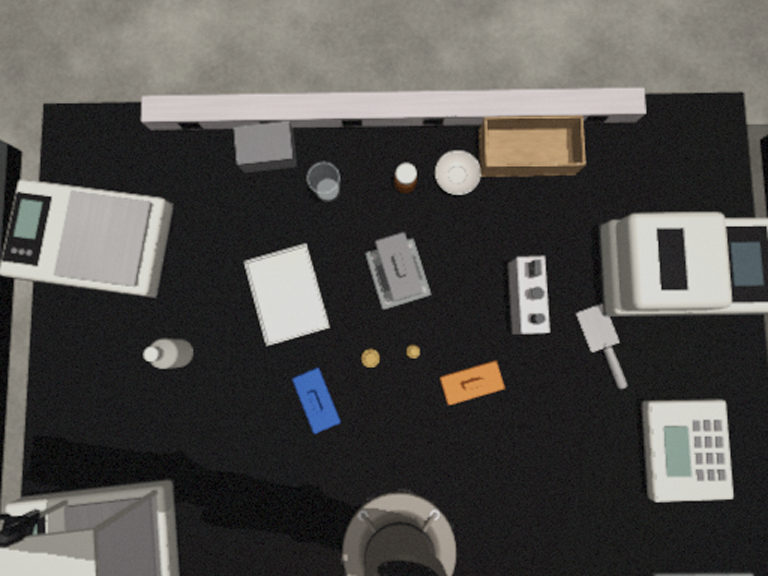

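View pics/side0.png

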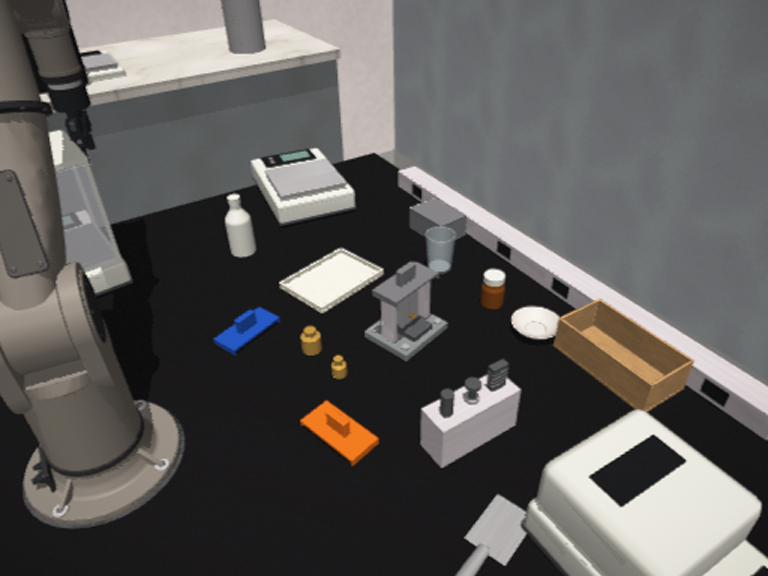

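The top view (1.5x) shows the tray at (287,294), the cell with its cap at (400,268) and the stand at (531,295). The flat handle is in the uppermost slot, at (533,267), and the side view shows it in the far slot. I'll enlarge that strip to pick corners.

```bash
cat > h.py <<'E'
import numpy as np,cv2
from station import bot,imaging
from scipy.spatial.transform import Rotation as R
np.set_printoptions(precision=4,suppress=True)
def cam(n,o=None):
    c=imaging.calibration(n)
    if n=="wrist":
        T=np.eye(4);w,x,y,z=o["tool_rot"];T[:3,:3]=R.from_quat([x,y,z,w]).as_matrix();T[:3,3]=o["eef_pos"]
        return c["intrinsics"],T@c["mount"]
    return c["intrinsics"],c["extrinsics"]
def ray(K,T,uv,z):
    "pixels -> world points on the plane at height z"
    uv=np.atleast_2d(np.array(uv,float)); d=np.c_[uv,np.ones(len(uv))]@np.linalg.inv(K).T@T[:3,:3].T
    return T[:3,3]+d*((z-T[2,3])/d[:,2])[:,None]
def proj(K,T,p):
    q=(np.atleast_2d(p)-T[:3,3])@T[:3,:3]@K.T
    return q[:,:2]/q[:,2:]
E
python3 - <<'E'
from h import *
im=cv2.imread("raw_top0.png")
c=cv2.resize(im[150:240,160:370],None,fx=3.8,fy=3.8,interpolation=cv2.INTER_CUBIC)
cv2.imwrite("pics/crop.png",cv2.convertScaleAbs(c,alpha=1.3,beta=10))
K,T=cam("top")
g=im.min(axis=2)
m=(g>150).astype(np.uint8); n,l,s,ce=cv2.connectedComponentsWithStats(m)
for i in range(1,n):
    if s[i][4]>150 and 150<ce[i][0]<380 and 150<ce[i][1]<240:
        p=np.argwhere(l==i)[:,::-1].astype(np.float32)
        b=cv2.boxPoints(cv2.minAreaRect(p)); print(i,s[i][4],ce[i])
        for z in (0.016,0.085):
            w=ray(K,T,b,z); print(z,w[:,:2].tolist(),w.mean(0),np.linalg.norm(w[1]-w[0]),np.linalg.norm(w[2]-w[1]))
E
```

```text
28 2528 [190.6278 196.1238]
0.016 [[0.6083720477043949, 0.3309658425973348], [0.6455866498981226, 0.19254198899686992], [0.4610065078905637, 0.14140184267685404], [0.42490269062298125, 0.27756312596833066]] [0.535  0.2356 0.016 ] 0.1433390730472342 0.1915336612430391
0.085 [[0.5976546272870713, 0.312865632272139], [0.6327053638386941, 0.1824905176933765], [0.45885774626941334, 0.1343239462345947], [0.42485320737991117, 0.262568049028869]] [0.5285 0.2231 0.085 ] 0.13500453560616663 0.18039682020647937
32 693 [354.697  197.5685]
0.016 [[0.6084912059061316, -0.26533390273743956], [0.6112572424385103, -0.3271878516100317], [0.4459497091924317, -0.32914211557764594], [0.4432055568768184, -0.26823762251525596]] [ 0.5272 -0.2975  0.016 ] 0.061915764949095946 0.16531908448681448
0.085 [[0.5977668569628124, -0.2487619022834153], [0.6003720606214158, -0.30701931573968994], [0.44467643427441395, -0.3088599478422338], [0.44209184236150345, -0.2514967835115461]] [ 0.5212 -0.279   0.085 ] 0.05831563519947399 0.15570650593383092
```

View pics/crop.png

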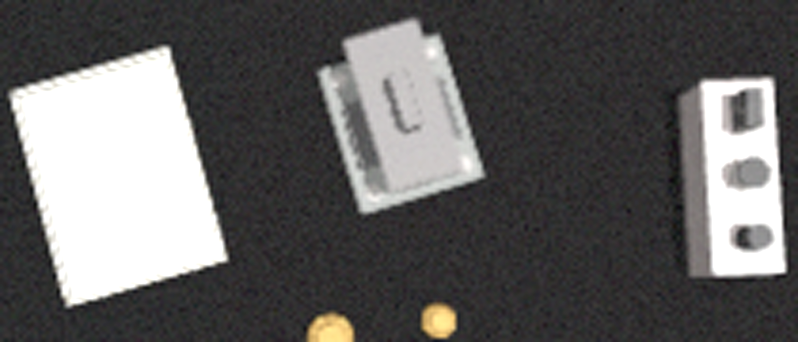

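The crop (3.8x, offset 160,150) gives these corners:
- **Cap plate:** (342,43), (418,18), (464,172) and (390,192).
- **Base:** (318,72), (438,36), (485,177) and (362,213).
- **Tray and stand:** sizes check out at 191x143 mm and 156x58 mm.

The flat handle is the top one of the three, at (743,110).

```bash
cat >> h.py <<'E'
def yaw(v): return np.degrees(np.arctan2(v[1],v[0]))
def toolM(o):
    w,x,y,z=o["tool_rot"]; return R.from_quat([x,y,z,w]).as_matrix()
def go(p,yawy,o=None):
    "shift in tool axes to p, then rz to bring the closing line to world angle yawy (deg)"
    o=o or bot.get_obs(); M=toolM(o); s=M.T@(np.array(p)-o["eef_pos"])
    # target tool frame: z down, y at yawy (mod 180)
    best=None
    for k in (0,180):
        a=np.radians(yawy+k); Y=np.array([np.cos(a),np.sin(a),0]);Z=np.array([0,0,-1.]);X=np.cross(Y,Z)
        rv=np.degrees(R.from_matrix(M.T@np.c_[X,Y,Z]).as_rotvec())
        if best is None or np.linalg.norm(rv)<np.linalg.norm(best): best=rv
    print("t",round(o["t"],2),"pos",o["eef_pos"],"closing yaw",yaw(M[:,1]),"F",o["contact_force"],"w",o["gripper_width"]*.0854,"g",o["grasp_force"]); print("shift tool",s,"turn",best)
E
python3 - <<'E'
from h import *
K,T=cam("top")
f=lambda a:np.array(a)/3.8+[160,150]-0.4
for nm,c,z in(("cap",[(342,43),(418,18),(464,172),(390,192)],.129),("base",[(318,72),(438,36),(485,177),(362,213)],.018),("handle",[(743,92)],.133)):
    w=ray(K,T,f(c),z); print(nm,w[:,:2].tolist(),w.mean(0))
    if len(c)==4: print([np.linalg.norm(w[i]-w[i-1]) for i in range(4)],yaw(w[0]-w[3]),yaw(w[1]-w[2]))
go([.55,.03,.33],107)
E
```

```text
cap [[0.6255910410156762, 0.03997033913629988], [0.6445034970444249, -0.019612016695607283], [0.5232694302286816, -0.052886520695076676], [0.5086133600701657, 0.004397905956253565]] [ 0.5755 -0.007   0.129 ]
[np.float64(0.12226682232616712), np.float64(0.0625119038225469), np.float64(0.12571750702704387), np.float64(0.059129568992704266)] 16.914301510745375 15.34774745401866
base [[0.6214817510240029, 0.06297300366128127], [0.6512942839216584, -0.04058571334996384], [0.5290054363186707, -0.07813809143669564], [0.4998271613027442, 0.026852863783273603]] [ 0.5754 -0.0072  0.018 ]
[np.float64(0.1269035212476574), np.float64(0.10776453492122971), np.float64(0.12792475658775207), np.float64(0.10897005281684793)] 16.5365403795677 17.0706402027587
handle [[0.5818260713981712, -0.26909837645677387]] [ 0.5818 -0.2691  0.133 ]
t 0.1 pos [0.1589 0.6555 0.2304] closing yaw 76.37912661795689 F [ 0.1857 -0.2598 -0.0009] w 0.0853309936509698 g 0.0
shift tool [-0.5274 -0.5159 -0.0987] turn [ -0.0935  -0.019  -30.6209]
```

Emit:
{"fn": "move_arm", "kwargs": {"commands": [[[0, 0, -0.03, 0, 0, 0, 0.0854], [-0.04, -0.039, -0.03, 0, 0, 0, 0.0854], [-0.0434, -0.0423, -0.03, 0, 0, 0, 0.0854], [-0.0434, -0.0423, -0.01, 0, 0, 0, 0.0854], [-0.0434, -0.0423, 0, 0, 0, 0, 0.0854], [-0.0434, -0.0423, 0, 0, 0, 0, 0.0854], [-0.0434, -0.0423, 0, 0, 0, 0, 0.0854], [-0.0434, -0.0423, 0, 0, 0, 0, 0.0854], [-0.0434, -0.0423, 0, 0, 0, 0, 0.0854], [-0.0434, -0.0423, 0, 0, 0, 0, 0.0854], [-0.0434, -0.0423, 0, 0, 0, 0, 0.0854], [-0.0434, -0.0423, 0, 0, 0, 0, 0.0854], [-0.0434, -0.0423, 0, 0, 0, 0, 0.0854], [-0.0434, -0.0423, 0, 0, 0, 0, 0.0854], [0, 0, 0, 0, 0, -10.2, 0.0854], [0, 0, 0, 0, 0, -10.2, 0.0854], [0, 0, 0, 0, 0, -10.2, 0.0854], [0, 0, 0, 0, 0, 0, 0.0854], [0, 0, 0, 0, 0, 0, 0.0854]]]}}

```text
t: 2.48
eef_pos: [0.5722, -0.0028, 0.3284]
tool_rot: [-0.0, -0.146, 0.989, 0.0]
contact_force: [-0.6, 0.1, 0.7]
gripper_width: 0.999
grasp_force: 0.0
```

```bash
python3 - <<'E'
from h import *
o=bot.get_obs();im=imaging.read_camera("wrist")[:,:,::-1].copy();cv2.imwrite("raw_w1.png",im)
go([.5755,-.007,.142],106.5,o)
K,T=cam("wrist",o)
c=np.array([.5755,-.007,0]);a=np.radians(16.5);X=np.array([np.cos(a),np.sin(a),0]);Y=np.array([-np.sin(a),np.cos(a),0])
P=[c+X*sx*h+Y*sy*k+[0,0,z] for h,k,z in((.062,.03,.129),(.022,.007,.161)) for sx,sy in((1,1),(1,-1),(-1,-1),(-1,1))]
q=proj(K,T,P);print(q)
for i in(0,4): cv2.polylines(im,[np.round(q[i:i+4]).astype(int)],True,(0,0,255),1)
cv2.imwrite("pics/w1.png",cv2.resize(im,None,fx=1.5,fy=1.5))
E
```

```text
t 2.48 pos [ 0.5722 -0.0028  0.3284] closing yaw 106.7756153955298 F [-0.5675  0.1335  0.6529] w 0.08529084218287 g 0.0
shift tool [-0.002  -0.005   0.1864] turn [ 0.0048 -0.0215  0.2756]
[[273.1775 224.7779]
 [223.9629 224.5818]
 [221.4308 119.7968]
 [275.6769 120.0481]
 [254.5835 201.0591]
 [241.6214 201.0056]
 [241.3473 160.5552]
 [254.8095 160.6141]]
```

View pics/w1.png

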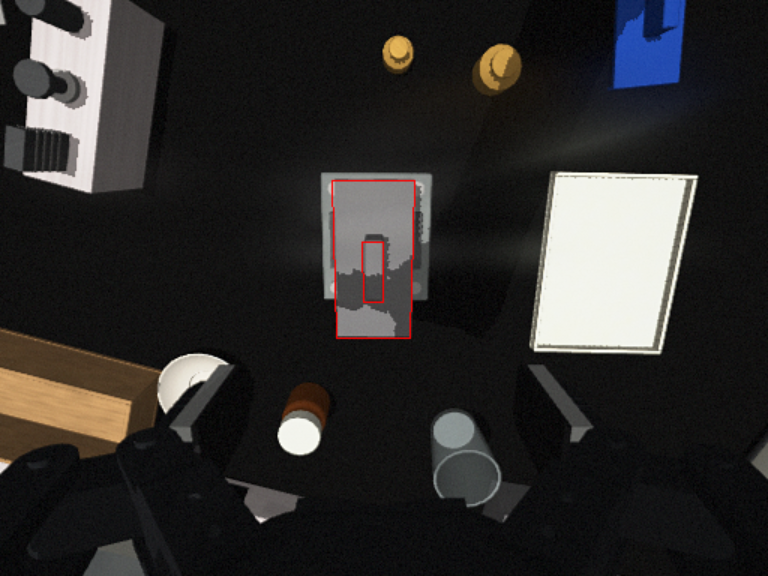

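The predicted outlines of the cap and bar match the wrist image: bar at (373,272), tray at (614,262). Descending onto the bar.

Emit:
{"fn": "move_arm", "kwargs": {"commands": [[[-0.002, -0.005, 0.05, 0, 0, 0.3, 0.0854], [0, 0, 0.055, 0, 0, 0, 0.0854], [0, 0, 0.05, 0, 0, 0, 0.0854], [0, 0, 0.03, 0, 0, 0, 0.06], [0, 0, 0.008, 0, 0, 0, 0.05], [0, 0, 0, 0, 0, 0, 0.03], [0, 0, 0, 0, 0, 0, 0.0], [0, 0, 0, 0, 0, 0, 0.0], [0, 0, 0, 0, 0, 0, 0.0], [0, 0, 0, 0, 0, 0, 0.0]]], "squeeze": 40}}

```text
t: 3.78
eef_pos: [0.577, -0.0069, 0.1372]
tool_rot: [0.002, -0.145, 0.989, 0.0]
contact_force: [-0.4, 0.9, 6.5]
gripper_width: 0.158
grasp_force: 40.0
```

Emit:
{"fn": "move_arm", "kwargs": {"commands": [[[0, 0, -0.02, 0, 0, 0, 0], [0, 0, -0.03, 0, 0, 0, 0], [0, 0, -0.03, 0, 0, 0, 0], [-0.003, 0.0243, 0, 0, 0, 0, 0], [-0.0066, 0.055, 0, 0, 0, 0, 0], [-0.0066, 0.055, 0, 0, 0, 0, 0], [-0.0066, 0.055, 0, 0, 0, 0, 0], [-0.0033, 0.035, 0, 0, 0, 0, 0], [-0.003, 0.02, 0, 0, 0, 0, 0], [0, 0, 0.04, 0, 0, 0, 0], [0, 0, 0.05, 0, 0, 0, 0], [0, 0, 0.04, 0, 0, 0, 0], [0, 0, 0.03, 0, 0, 0, 0], [0, 0, 0.015, 0, 0, 0, 0], [0, 0, 0, 0, 0, 0, 0]]]}}

```text
t: 5.65
eef_pos: [0.5335, 0.2346, 0.0402]
tool_rot: [-0.001, -0.145, 0.99, -0.0]
contact_force: [-0.2, 0.7, -0.5]
gripper_width: 0.156
grasp_force: 39.1
```

```bash
python3 - <<'E'
from h import *
go([.535,.2356,.025],105.5)
im=imaging.read_camera("side")[:,:,::-1]
cv2.imwrite("pics/s1.png",cv2.resize(im[120:320,160:360],None,fx=2.5,fy=2.5))
E
```

```text
t 5.65 pos [0.5335 0.2346 0.0402] closing yaw 106.61837131707416 F [-0.2193  0.7355 -0.4638] w 0.013298495996600365 g 39.08476710319519
shift tool [-0.0017  0.0006  0.0152] turn [-0.0404 -0.0678  1.1183]
```

View pics/s1.png

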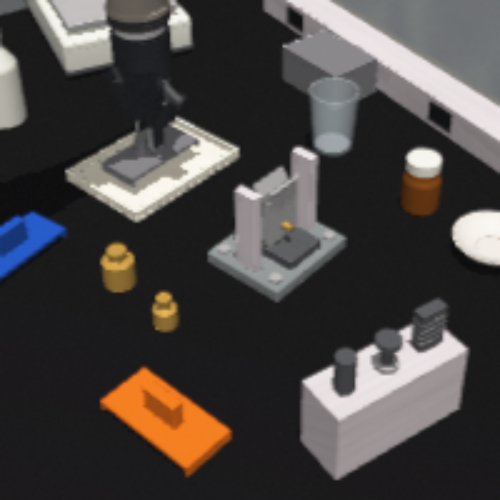

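The cap is level over the tray, at about (150,155) in the crop, and the cell is uncovered. Lowering and releasing.

Emit:
{"fn": "move_arm", "kwargs": {"commands": [[[0, 0, 0.008, 0, 0, 0, 0], [0, 0, 0.006, 0, 0, 0, 0], [0, 0, 0.001, 0, 0, 0, 0], [0, 0, 0, 0, 0, 0, 0.02], [0, 0, 0, 0, 0, 0, 0.04], [0, 0, 0, 0, 0, 0, 0.04], [0, 0, 0, 0, 0, 0, 0.04], [0, 0, 0, 0, 0, 0, 0.04], [0, 0, -0.04, 0, 0, 0, 0.04], [0, 0, -0.06, 0, 0, 0, 0.0854], [0, 0, -0.06, 0, 0, 0, 0.0854], [0, 0, -0.06, 0, 0, 0, 0.0854], [0, 0, -0.06, 0, 0, 0, 0.0854], [0, 0, 0, 0, 0, 0, 0.0854]]]}}

```text
t: 7.45
eef_pos: [0.5361, 0.2363, 0.3111]
tool_rot: [0.005, -0.145, 0.989, 0.002]
contact_force: [0.6, -0.9, -0.9]
gripper_width: 0.997
grasp_force: 0.0
```

```bash
python3 - <<'E'
from h import *
go([.535,-.279,.32],90)
im=imaging.read_camera("top")[:,:,::-1]
c=cv2.resize(im[150:240,160:370],None,fx=3.8,fy=3.8,interpolation=cv2.INTER_CUBIC)
cv2.imwrite("pics/t2.png",c)
E
```

```text
t 7.45 pos [0.5361 0.2363 0.3111] closing yaw 106.65160539360838 F [ 0.5548 -0.933  -0.893 ] w 0.08510772973363857 g 0.0
shift tool [ 0.1486 -0.4933 -0.0118] turn [ 0.2491  0.5287 16.6506]
```

View pics/t2.png

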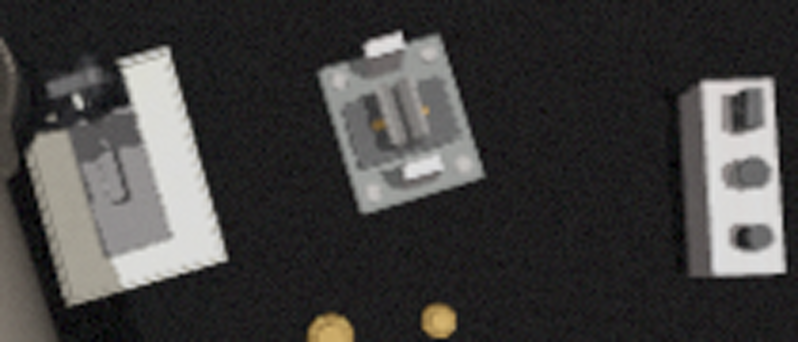

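The cap lies let go in the tray, with its bar at (112,170). Next I go above the flat gauge.

Emit:
{"fn": "move_arm", "kwargs": {"commands": [[[0.0125, -0.05, 0, 0, 0, 0, 0.0854], [0.0125, -0.05, 0, 0, 0, 0, 0.0854], [0.0125, -0.05, 0, 0, 0, 0, 0.0854], [0.0125, -0.05, 0, 0, 0, 0, 0.0854], [0.0125, -0.05, 0, 0, 0, 0, 0.0854], [0.0125, -0.05, 0, 0, 0, 0, 0.0854], [0.0125, -0.05, 0, 0, 0, 0, 0.0854], [0.0125, -0.05, 0, 0, 0, 0, 0.0854], [0.0125, -0.05, 0, 0, 0, 0, 0.0854], [0.0125, -0.05, 0, 0, 0, 0, 0.0854], [0, 0, 0, 0, 0, 8.3, 0.0854], [0, 0, 0, 0, 0, 8.3, 0.0854], [0, 0, 0, 0, 0, 0, 0.0854], [0, 0, 0, 0, 0, 0, 0.0854]]]}}

```text
t: 9.25
eef_pos: [0.557, -0.2789, 0.3046]
tool_rot: [-0.001, -0.002, 1.0, 0.0]
contact_force: [-0.2, -0.7, -0.4]
gripper_width: 1.003
grasp_force: 0.0
```

```bash
python3 - <<'E'
from h import *
o=bot.get_obs();im=imaging.read_camera("wrist")[:,:,::-1].copy();cv2.imwrite("raw_w2.png",im)
go([.5712,-.2784,.133],90.7,o)
K,T=cam("wrist",o)
a=np.radians(.7);X=np.array([np.cos(a),np.sin(a),0]);Y=np.array([-np.sin(a),np.cos(a),0])
c=np.array([.5212,-.279,0])
P=[c+X*(m+sx*h)+Y*sy*k+[0,0,z] for m,h,k,z in((0,.0775,.028,.085),(.05,.015,.007,.133)) for sx,sy in((1,1),(1,-1),(-1,-1),(-1,1))]
q=proj(K,T,P);print(q)
im=cv2.resize(im,None,fx=1.5,fy=1.5)
for i in(0,4): cv2.polylines(im,[np.round(q[i:i+4]*1.5).astype(int)],True,(0,0,255),1)
cv2.imwrite("pics/w2.png",im)
E
```

```text
t 9.25 pos [ 0.557  -0.2789  0.3046] closing yaw 90.25189629229102 F [-0.2169 -0.6964 -0.432 ] w 0.08566644444183588 g 0.0
shift tool [-0.0145  0.0004  0.1716] turn [ 0.0265 -0.0884 -0.4481]
[[276.0381 202.555 ]
 [231.7318 202.9094]
 [227.863   71.1795]
 [277.7195  70.7502]
 [260.2294 204.849 ]
 [247.4862 204.9508]
 [247.1015 178.2709]
 [260.1687 178.1649]]
```

View pics/w2.png

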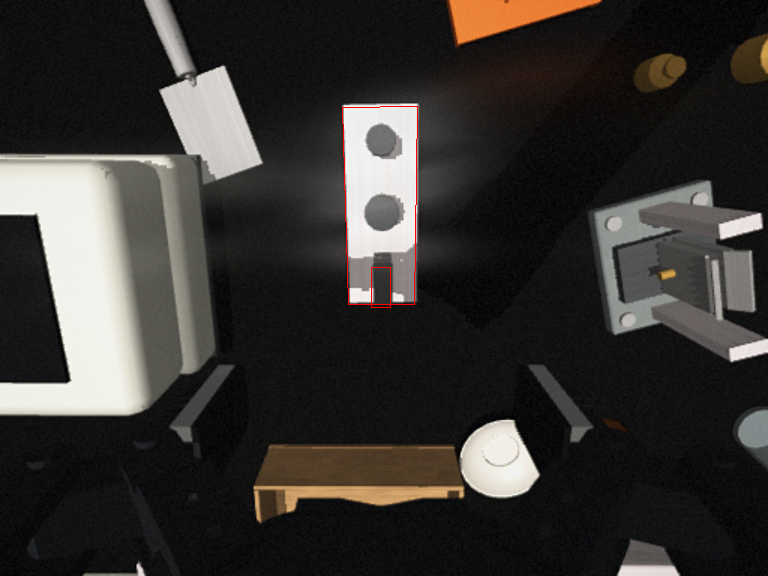

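The stand outline matches, and the flat handle sits at (382,286) as predicted. Descending to grip it.

Emit:
{"fn": "move_arm", "kwargs": {"commands": [[[-0.0145, 0.0, 0.04, 0, 0, -0.4, 0.06], [0, 0, 0.05, 0, 0, 0, 0.05], [0, 0, 0.05, 0, 0, 0, 0.05], [0, 0, 0.04, 0, 0, 0, 0.05], [0, 0, 0.02, 0, 0, 0, 0.05], [0, 0, 0.0075, 0, 0, 0, 0.05], [0, 0, 0, 0, 0, 0, 0.03], [0, 0, 0, 0, 0, 0, 0.0], [0, 0, 0, 0, 0, 0, 0.0], [0, 0, 0, 0, 0, 0, 0.0], [0, 0, 0, 0, 0, 0, 0.0]]], "squeeze": 60}}

```text
t: 10.68
eef_pos: [0.5727, -0.2798, 0.0996]
tool_rot: [0.001, -0.004, 1.0, -0.0]
contact_force: [-0.2, 0.1, 5.7]
gripper_width: 0.154
grasp_force: 60.3
```

```bash
python3 - <<'E'
from h import *
go([.5712,-.2784,.097],90.7)
E
```

```text
t 10.68 pos [ 0.5727 -0.2798  0.0996] closing yaw 90.4803286094703 F [-0.1579  0.1143  5.6914] w 0.013115511073356727 g 60.310619473457336
shift tool [0.0015 0.0014 0.0026] turn [-0.031   0.1385 -0.2196]
```

Emit:
{"fn": "move_arm", "kwargs": {"commands": [[[0, 0, -0.01, 0, 0, 0, 0], [0, 0, -0.03, 0, 0, 0, 0], [0, 0, -0.03, 0, 0, 0, 0], [0, 0, -0.04, 0, 0, 0, 0], [0, 0, -0.03, 0, 0, 0, 0], [0, 0, -0.01, 0, 0, 0, 0], [0, 0.03, 0, 0, 0, 0, 0], [-0.001, 0.05, 0, 0, 0, 0, 0], [-0.001, 0.05, 0, 0, 0, 0, 0], [-0.001, 0.05, 0, 0, 0, 0, 0], [-0.001, 0.05, 0, 0, 0, 0, 0], [-0.001, 0.043, 0, 0, 0, 0, 0], [0, 0, 0, 0, 0, -8.1, 0], [0, 0, 0, 0, 0, -8, 0], [0, 0, 0, 0, 0, 0, 0], [0, 0, 0, 0, 0, 0, 0]]]}}

```text
t: 12.68
eef_pos: [0.5741, -0.0066, 0.2476]
tool_rot: [-0.0, -0.143, 0.99, 0.0]
contact_force: [-0.0, -0.6, -0.7]
gripper_width: 0.156
grasp_force: 59.4
```

```bash
python3 - <<'E'
from h import *
o=bot.get_obs();a=imaging.read_camera("side")[:,:,::-1].copy();b=imaging.read_camera("wrist")[:,:,::-1].copy()
cv2.imwrite("raw_s3.png",a);cv2.imwrite("raw_w3.png",b)
go([.5755,-.007,.24],106.5,o)
cx=np.array([.5755,-.007,0]);t=np.radians(16.5);X=np.array([np.cos(t),np.sin(t),0]);Y=np.array([-np.sin(t),np.cos(t),0])
tip=o["eef_pos"]-[0,0,.0946]
g=[cx+X*sx*.025+Y*sy*.01+[0,0,.113] for sx,sy in((1,1),(1,-1),(-1,-1),(-1,1))]
out=[]
for n,im,x0,y0 in(("side",a,200,100),("wrist",b,170,60)):
    K,T=cam(n,o); q=(proj(K,T,g+[tip,o["eef_pos"]])-[x0,y0])*3
    c=cv2.resize(im[y0:y0+180,x0:x0+130],None,fx=3,fy=3,interpolation=cv2.INTER_CUBIC)
    cv2.polylines(c,[np.round(q[:4]).astype(int)],True,(0,0,255),1)
    cv2.drawMarker(c,tuple(np.round(q[4]).astype(int).tolist()),(0,255,0),0,10); out.append(c); print(n,q)
cv2.imwrite("pics/sw3.png",np.hstack(out))
E
```

```text
t 12.68 pos [ 0.5741 -0.0066  0.2476] closing yaw 106.3986148957777 F [-0.0206 -0.5966 -0.7422] w 0.013331291251786568 g 59.360700845718384
shift tool [-0.0012 -0.0008  0.0076] turn [ 0.0093 -0.0517 -0.1014]
side [[218.2569 260.5965]
 [234.2885 268.3879]
 [200.4208 292.6023]
 [184.2946 284.3652]
 [207.8478 242.0062]
 [207.3353 154.0756]]
wrist [[276.5858 459.5783]
 [215.1749 459.7125]
 [213.0904 307.5288]
 [277.5019 307.3894]
 [247.7475 418.0188]
 [246.2197 574.8059]]
```

View pics/sw3.png

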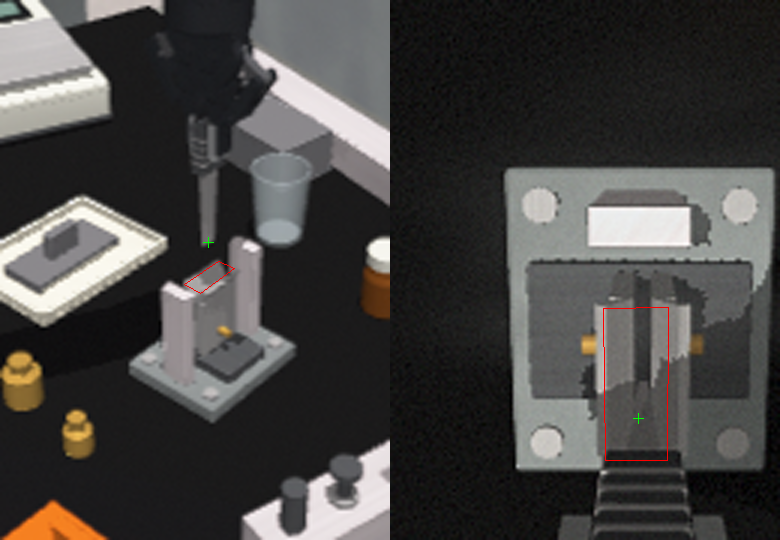

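The blade hangs upright with its tip near (638,415) in the wrist half. The gap's dark slot is at x≈643, about 1.3 mm to tool +y. I'll correct for that and enter down to just below the throat.

Emit:
{"fn": "move_arm", "kwargs": {"commands": [[[-0.001, 0.0013, 0.01, 0, 0, 0, 0], [0, 0, 0.015, 0, 0, 0, 0], [0, 0, 0.01, 0, 0, 0, 0], [0, 0, 0.008, 0, 0, 0, 0], [0, 0, 0.007, 0, 0, 0, 0], [0, 0, 0.006, 0, 0, 0, 0], [0, 0, 0.005, 0, 0, 0, 0], [0, 0, 0.004, 0, 0, 0, 0], [0, 0, 0, 0, 0, 0, 0], [0, 0, 0, 0, 0, 0, 0], [0, 0, 0, 0, 0, 0, 0]]]}}

```text
t: 14.15
eef_pos: [0.5752, -0.0048, 0.1833]
tool_rot: [0.0, -0.144, 0.99, 0.0]
contact_force: [0.1, -0.2, -0.0]
gripper_width: 0.156
grasp_force: 59.4
```

Emit:
{"fn": "move_arm", "kwargs": {"commands": [[[0, 0, 0.002, 0, 0, 0, 0], [0, 0, 0.003, 0, 0, 0, 0], [0, 0, 0.003, 0, 0, 0, 0], [0, 0, 0.002, 0, 0, 0, 0], [0, 0, 0, 0, 0, 0, 0], [0, 0, 0, 0, 0, 0, 0]]]}}

```text
t: 14.9
eef_pos: [0.5751, -0.0049, 0.1731]
tool_rot: [0.0, -0.144, 0.99, 0.0]
contact_force: [0.3, 0.3, -0.8]
gripper_width: 0.155
grasp_force: 59.4
```

Emit:
{"fn": "move_arm", "kwargs": {"commands": [[[0, 0, 0.002, 0, 0, 0, 0], [0, 0, 0.002, 0, 0, 0, 0], [0, 0, 0.002, 0, 0, 0, 0], [0, 0, 0, 0, 0, 0, 0], [0, 0, 0, 0, 0, 0, 0]]]}}

```text
t: 15.52
eef_pos: [0.5751, -0.0048, 0.167]
tool_rot: [-0.0, -0.144, 0.99, 0.0]
contact_force: [0.8, -0.3, -0.8]
gripper_width: 0.155
grasp_force: 59.4
```

Emit:
{"fn": "move_arm", "kwargs": {"commands": [[[0, 0, 0.002, 0, 0, 0, 0], [0, 0, 0.002, 0, 0, 0, 0], [0, 0, 0.001, 0, 0, 0, 0], [0, 0, 0, 0, 0, 0, 0], [0, 0, 0, 0, 0, 0, 0]]]}}

```text
t: 16.15
eef_pos: [0.5751, -0.0048, 0.1621]
tool_rot: [-0.0, -0.144, 0.99, 0.0]
contact_force: [-0.2, -0.4, -0.9]
gripper_width: 0.151
grasp_force: 59.4
```

Emit:
{"fn": "move_arm", "kwargs": {"commands": [[[0, 0, 0.002, 0, 0, 0, 0], [0, 0, 0.002, 0, 0, 0, 0], [0, 0, 0.001, 0, 0, 0, 0], [0, 0, 0, 0, 0, 0, 0], [0, 0, 0, 0, 0, 0, 0]]]}}

```text
t: 16.77
eef_pos: [0.5751, -0.0048, 0.1571]
tool_rot: [-0.0, -0.144, 0.99, 0.0]
contact_force: [-0.0, -0.9, -1.2]
gripper_width: 0.156
grasp_force: 59.4
```

Emit:
{"fn": "move_arm", "kwargs": {"commands": [[[0, 0, 0.002, 0, 0, 0, 0], [0, 0, 0.002, 0, 0, 0, 0], [0, 0, 0.001, 0, 0, 0, 0], [0, 0, 0, 0, 0, 0, 0], [0, 0, 0, 0, 0, 0, 0]]]}}

```text
t: 17.4
eef_pos: [0.575, -0.0048, 0.1521]
tool_rot: [-0.0, -0.144, 0.99, 0.0]
contact_force: [0.0, -0.2, -2.0]
gripper_width: 0.153
grasp_force: 59.4
```

Emit:
{"fn": "move_arm", "kwargs": {"commands": [[[0, 0, 0.001, 0, 0, 0, 0], [0, 0, 0.001, 0, 0, 0, 0], [0, 0, 0.001, 0, 0, 0, 0], [0, 0, 0, 0, 0, 0, 0], [0, 0, 0, 0, 0, 0, 0]]]}}

```text
t: 18.02
eef_pos: [0.575, -0.0048, 0.149]
tool_rot: [-0.0, -0.144, 0.99, 0.0]
contact_force: [-0.5, 0.0, -1.7]
gripper_width: 0.152
grasp_force: 59.4
```

```bash
python3 - <<'E'
from h import *
a=[]
for i in range(6):
    imaging.read_camera("side"); o=bot.get_obs(); a.append(np.r_[o["contact_force"],o["torque"]])
print(np.mean(a,0),np.std(a,0))
E
```

```text
[-0.0015  0.1287 -1.5336 -0.097   0.0032  0.0186] [0.5307 0.4131 0.5847 0.0398 0.027  0.0328]
```

Emit:
{"fn": "move_arm", "kwargs": {"commands": [[[0, 0, 0.001, 0, 0, 0, 0], [0, 0, 0.001, 0, 0, 0, 0], [0, 0, 0.001, 0, 0, 0, 0], [0, 0, 0, 0, 0, 0, 0], [0, 0, 0, 0, 0, 0, 0]]]}}

```text
t: 18.95
eef_pos: [0.5752, -0.0048, 0.1461]
tool_rot: [0.0, -0.144, 0.99, 0.0]
contact_force: [0.7, 0.6, 0.0]
gripper_width: 0.154
grasp_force: 59.5
```

```bash
cat > f.py <<'E'
from h import *
a=[]
for i in range(6):
    im=imaging.read_camera("side"); o=bot.get_obs(); a.append(np.r_[o["contact_force"],o["torque"]])
print(o["t"],o["eef_pos"],"below throat mm",(.098-(o["eef_pos"][2]-.0946))*1000,np.mean(a,0))
cv2.imwrite("raw_last.png",im[:,:,::-1])
E
python3 f.py
```

```text
19.25 [ 0.5752 -0.0047  0.1461] below throat mm 46.47533256867449 [ 0.4962  0.0921 -0.4149 -0.047  -0.1756 -0.0119]
```

Emit:
{"fn": "move_arm", "kwargs": {"commands": [[[0, 0, 0.001, 0, 0, 0, 0], [0, 0, 0.001, 0, 0, 0, 0], [0, 0, 0.001, 0, 0, 0, 0], [0, 0, 0, 0, 0, 0, 0], [0, 0, 0, 0, 0, 0, 0]]]}}

```text
t: 19.88
eef_pos: [0.5752, -0.0048, 0.1432]
tool_rot: [0.0, -0.144, 0.99, 0.0]
contact_force: [-0.0, -0.6, 3.1]
gripper_width: 0.153
grasp_force: 59.9
```

```bash
python3 f.py
```

```text
20.175 [ 0.5752 -0.0048  0.1432] below throat mm 49.418114015522555 [ 0.147  -0.3853  2.8557 -0.0495 -0.0736  0.0066]
```

Emit:
{"fn": "move_arm", "kwargs": {"commands": [[[0, 0, 0.001, 0, 0, 0, 0], [0, 0, 0.001, 0, 0, 0, 0], [0, 0, 0.001, 0, 0, 0, 0], [0, 0, 0.001, 0, 0, 0, 0], [0, 0, 0, 0, 0, 0, 0], [0, 0, 0, 0, 0, 0, 0]]]}}

```text
t: 20.92
eef_pos: [0.5754, -0.0049, 0.1394]
tool_rot: [0.0, -0.144, 0.99, -0.0]
contact_force: [-0.4, -0.8, 6.1]
gripper_width: 0.157
grasp_force: 60.5
```

```bash
python3 f.py
```

```text
21.225 [ 0.5753 -0.0049  0.1393] below throat mm 53.26729687060121 [-0.2027 -0.4676  5.6128 -0.0895  0.0166 -0.0061]
```

Emit:
{"fn": "move_arm", "kwargs": {"commands": [[[0, 0, 0.001, 0, 0, 0, 0], [0, 0, 0.0008, 0, 0, 0, 0], [0, 0, 0.0005, 0, 0, 0, 0], [0, 0, 0, 0, 0, 0, 0], [0, 0, 0, 0, 0, 0, 0], [0, 0, 0, 0, 0, 0, 0], [0, 0, 0, 0, 0, 0, 0]]]}}

```text
t: 22.1
eef_pos: [0.5756, -0.005, 0.1374]
tool_rot: [0.001, -0.144, 0.99, 0.0]
contact_force: [-0.5, 0.4, 7.6]
gripper_width: 0.155
grasp_force: 60.7
```

```bash
python3 f.py; python3 - <<'E'
import cv2
im=cv2.imread("raw_last.png");cv2.imwrite("pics/s4.png",cv2.resize(im[100:290,150:390],None,fx=3,fy=3,interpolation=cv2.INTER_CUBIC))
E
```

```text
22.4 [ 0.5756 -0.005   0.1374] below throat mm 55.18328464570245 [-0.219  -0.3849  8.113  -0.1002  0.1583 -0.0174]
```

View pics/s4.png

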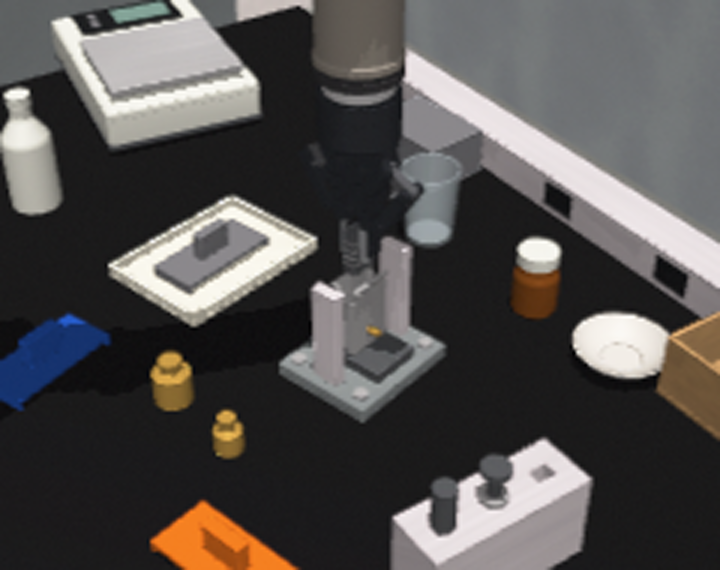

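The gauge stands upright between the plates at about 9.3 N net push, roughly 55 mm below the throat. The cap lies flat in the tray at (212,255), and the other two gauges are still in the stand. Handing in.

```bash
python3 -c "
from station import bot
print(bot.hand_in())"
```

```text
the job is handed in; nothing more can be done
None
```

I handed the job in with the cap flat and released in the tray and the gauge held upright and still in the gap at about 9 N of push; the hand-in returned no verdict.

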